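# Press-test three leaf springs and tag the tired one

### The job

One of the three leaf springs in the test bank has gone tired. With closed fingertips press each leaf down on its mid-span dome with about 8 N (never more than 12 N) and hold it there for a second, so that the leaves alone, not your fingers, move their tell-tales. Then slide the reject tag behind the one that sagged much further than the others all the way back, leaving the other two tags and the loose nut and punch on the base plate as they are.

Things in the scene. Friction and masses are not known exactly. Their poses are not given: they have to be found in the camera images.
- bank: Leaf-spring test bank fixed on the bench: grey base plate 190 x 170 x 12 mm (origin: centre of its underside, z up) with a dark clamp block at its far (+x) end, block face at x = +50 mm, top at z = 115 mm. Three identical-looking steel leaves stick out of the block towards -x, side by side at y = +58 (1), 0 (2), -58 mm (3); nothing of it stands over 145 mm
- dome_1 (a point): Top of the small steel dome (18 mm wide, 6.5 mm high) at mid-span of leaf 1, the place to press, 60 mm from the clamp; 103 mm above the bank's underside when unloaded; moves with the leaf
- leaf_1 (a joint): Sag angle of leaf 1 (y = +58 mm of the bank; 120 mm long, 22 mm wide, 3 mm thick): 0 unloaded, grows as it bends down about the clamp, up to 0.6 rad; springs back. At the dome a sound leaf yields about 0.9 mm per N, the tired one more than twice as much
- tell_1 (a joint): Tell-tale of leaf 1: aluminium carriage on two thin posts at the leaf's free end; the tip pushes it down and friction leaves it at the deepest point reached. Value = travel down in m, 0 (top) to 0.060. At 8 N about 0.013 on a sound leaf, about 0.03 on the tired one
- tag_1 (a joint): Reject tag of leaf 1: aluminium slide on top of the clamp block behind the leaf. Value = travel in m along bank +x (away from the leaf), starts at 0 to 0.003, 0.024 at the back stop; stays where pushed, friction 2.5 N
- tag_1_face (a point): Centre of the leaf-side (bank -x) face of tag 1's upright tab, which is 24 mm wide, 7 mm thick, 118 to 144 mm above the bank's underside; push it towards bank +x. Moves with the tag
- dome_2 (a point): Top of the small steel dome (18 mm wide, 6.5 mm high) at mid-span of leaf 2, the place to press, 60 mm from the clamp; 103 mm above the bank's underside when unloaded; moves with the leaf
- leaf_2 (a joint): Sag angle of leaf 2 (y = 0 of the bank; 120 mm long, 22 mm wide, 3 mm thick): 0 unloaded, grows as it bends down about the clamp, up to 0.6 rad; springs back. At the dome a sound leaf yields about 0.9 mm per N, the tired one more than twice as much
- tell_2 (a joint): Tell-tale of leaf 2: aluminium carriage on two thin posts at the leaf's free end; the tip pushes it down and friction leaves it at the deepest point reached. Value = travel down in m, 0 (top) to 0.060. At 8 N about 0.013 on a sound leaf, about 0.03 on the tired one
- tag_2 (a joint): Reject tag of leaf 2: aluminium slide on top of the clamp block behind the leaf. Value = travel in m along bank +x (away from the leaf), starts at 0 to 0.003, 0.024 at the back stop; stays where pushed, friction 2.5 N
- tag_2_face (a point): Centre of the leaf-side (bank -x) face of tag 2's upright tab, which is 24 mm wide, 7 mm thick, 118 to 144 mm above the bank's underside; push it towards bank +x. Moves with the tag
- dome_3 (a point): Top of the small steel dome (18 mm wide, 6.5 mm high) at mid-span of leaf 3, the place to press, 60 mm from the clamp; 103 mm above the bank's underside when unloaded; moves with the leaf
- leaf_3 (a joint): Sag angle of leaf 3 (y = -58 mm of the bank; 120 mm long, 22 mm wide, 3 mm thick): 0 unloaded, grows as it bends down about the clamp, up to 0.6 rad; springs back. At the dome a sound leaf yields about 0.9 mm per N, the tired one more than twice as much
- tell_3 (a joint): Tell-tale of leaf 3: aluminium carriage on two thin posts at the leaf's free end; the tip pushes it down and friction leaves it at the deepest point reached. Value = travel down in m, 0 (top) to 0.060. At 8 N about 0.013 on a sound leaf, about 0.03 on the tired one
- tag_3 (a joint): Reject tag of leaf 3: aluminium slide on top of the clamp block behind the leaf. Value = travel in m along bank +x (away from the leaf), starts at 0 to 0.003, 0.024 at the back stop; stays where pushed, friction 2.5 N
- tag_3_face (a point): Centre of the leaf-side (bank -x) face of tag 3's upright tab, which is 24 mm wide, 7 mm thick, 118 to 144 mm above the bank's underside; push it towards bank +x. Moves with the tag
- nut_0: Loose steel nut, 24 x 21 x 10 mm, lying on the bank's base plate between leaves 1 and 2; origin under its centre. Bystander
- punch_0: Loose steel punch, 82 x 10 x 10 mm, lying on the base plate between leaves 2 and 3; origin under its centre. Bystander

How it is judged (in metres and radians):
On the way, in this order (a step that is already met when the one before it is completed fails the run):
1. a first leaf is pressed with the fingers at 5.5 to 10.5 N ((contact force between leaf_1 and the fingers between 5.5 and 10.5 N or contact force between leaf_2 and the fingers between 5.5 and 10.5 N or contact force between leaf_3 and the fingers between 5.5 and 10.5 N)), for 0.4 s.
2. a second leaf is pressed with the fingers at 5.5 to 10.5 N (((contact force between leaf_1 and the fingers between 5.5 and 10.5 N and value of joint each of tell_1, tell_2 above 0.006 m) or (contact force between leaf_1 and the fingers between 5.5 and 10.5 N and value of joint each of tell_1, tell_3 above 0.006 m) or (contact force between leaf_2 and the fingers between 5.5 and 10.5 N and value of joint each of tell_2, tell_1 above 0.006 m) or (contact force between leaf_2 and the fingers between 5.5 and 10.5 N and value of joint each of tell_2, tell_3 above 0.006 m) or (contact force between leaf_3 and the fingers between 5.5 and 10.5 N and value of joint each of tell_3, tell_1 above 0.006 m) or (contact force between leaf_3 and the fingers between 5.5 and 10.5 N and value of joint each of tell_3, tell_2 above 0.006 m))), for 0.4 s.
3. the last leaf is pressed with the fingers at 5.5 to 10.5 N (((contact force between leaf_1 and the fingers between 5.5 and 10.5 N and value of joint each of tell_1, tell_2, tell_3 above 0.006 m) or (contact force between leaf_2 and the fingers between 5.5 and 10.5 N and value of joint each of tell_1, tell_2, tell_3 above 0.006 m) or (contact force between leaf_3 and the fingers between 5.5 and 10.5 N and value of joint each of tell_1, tell_2, tell_3 above 0.006 m))), for 0.4 s.
4. the tired leaf's tag (tell-tale past 21 mm) is pushed back (((value of joint tell_1 above 0.021 m and value of joint tag_1 above 0.02 m) or (value of joint tell_2 above 0.021 m and value of joint tag_2 above 0.02 m) or (value of joint tell_3 above 0.021 m and value of joint tag_3 above 0.02 m))), for 0.1 s.
At the end, for the whole second after the job is handed in: All leaves are released; the two sound leaves' tell-tales stand 7 to 21 mm down and the tired one's over 21 mm; the tired leaf's tag is at least 20 mm back, the other two tags are less than 8 mm from the front (((value of joint tell_1 above 0.021 m and value of joint tag_1 above 0.02 m and value of joint tell_2 between 0.007 and 0.021 m and value of joint each of tag_2, tag_3 below 0.008 m and value of joint tell_3 between 0.007 and 0.021 m) or (value of joint tell_2 above 0.021 m and value of joint tag_2 above 0.02 m and value of joint tell_1 between 0.007 and 0.021 m and value of joint each of tag_1, tag_3 below 0.008 m and value of joint tell_3 between 0.007 and 0.021 m) or (value of joint tell_3 above 0.021 m and value of joint tag_3 above 0.02 m and value of joint tell_1 between 0.007 and 0.021 m and value of joint each of tag_1, tag_2 below 0.008 m and value of joint tell_2 between 0.007 and 0.021 m)) and value of joint each of leaf_1, leaf_2, leaf_3 below 0.02 rad); the robot touches nothing.
It fails at once if a leaf is pressed with more than 12 N (contact force between any of leaf_1, leaf_2, leaf_3 and the fingers above 12 N).
It fails at once if the fingers touch a tell-tale (contact force between any of tell_1, tell_2, tell_3 and the fingers above 0.5 N).
It fails at once if the loose nut or punch is displaced by more than 20 mm (distance of any of nut_0, punch_0 from where it was at the start of the episode above 0.02 m).
It also fails if it takes over 67 s, if anything falls off the work surface, if the arm or the gripper's body presses on something with over 40 N, if the wrist force passes 120 N, or if a joint passes its speed limit or range.

### The arm

A 6-joint arm with a two-finger parallel gripper is mounted at the origin on the work surface; the furniture and walls round the work are solid. World frame = base frame: x ahead of the robot, y to its left, z up, the work surface at z = 0. Lengths are in m, angles in degrees, forces in N, time in s.
With the tool pointing down it reaches from about 0.4 to 0.825 m from the base axis. Payload 7 kg.
Tool frame: the origin (TCP) lies on the centre line of the jaws, within the pads' length; the fingertips stand 19 mm ahead of it and the grasp point (between the pads) is the TCP (r.tip_extent is the distance from the TCP to the fingertips, in m); z points along the fingers, y is the line along which they close (so a half turn about z gives the same grasp; the last joint's range is limited). The gripper opens to 88 mm and grips with 3 to 60 N. Pads are 19 mm wide; open, the fingers measure 130 mm over their backs; the gripper's body (78 mm by 193 mm) begins 47 mm behind the grasp point.
Start: joints at [87.21, 20.546, 0.682, 0, -70.136, -16.507], TCP at [0.223, 0.637, 0.246] pointing down, gripper open.
Joint ranges: [-176.03, 176.03], [-82.01, 121.73], [-58.28, 71.71], [-173.87, 95.51], [-174.79, -0.11], [-173.66, 173.66]. Speed limits (degrees/s): [136.94, 136.94, 172.46, 180, 180, 180].

### API

Orientations are given as [roll, pitch, yaw] about the fixed x, y, z axes, in that order (R = Rz(yaw) Ry(pitch) Rx(roll)).
In Python, from plant import r gives the robot as it stands. The module is installed in compiled form; this text tells all that it offers.
- The arm moves only by the tool jog_arm, never from a script. Its argument "deltas" is a list that holds one entry, the list of rows, each a list of 5 numbers: the opening, from -1 (shut) to 1 (fully open), then the shift along the world's x, y, z in cm, then the turn about the world's z in rad. In form: [[[claw, dx, dy, dz, turn], ...]]. A call has 1 to 8 rows; each row shifts and turns the commanded pose from where the row before left it; what a row does not reach is not made up. A row lasts 1/8 s, in which the tool goes at most 62.5 mm and 10.7 degrees, less where a joint would pass 70% of its speed; a pose out of reach is approached as far as the arm can. A call with a gripper value outside its range is refused whole. The fingers move at their own pace and stop on an object; "force" is the grip in N (left out, the last holds). Time passes only in rows, so rows that do not move let the fingers close. It gives the time, the measured TCP pose, the force, the opening and the grip force at its end, in the units of the state.
- r.get_state(): the state, without advancing time (a new reading comes with each control period).
- r.capture(name): name is "side" or "top"; returns the picture (480x640x3 uint8, blue, green, red); there is no depth.
- r.camera_info(name): a dict with "fx", "fy", "cx", "cy" (pixels), "view" (4x4, takes a point from world to camera coordinates). Camera axes: x right, y up, looking along -z (the intrinsics and any distortion apply to the point x, -y, -z); pixel columns grow to the right and rows downward; lengths in m; the calibration is good to about 2 mm. A picture is of the moment at which its call begins. camera_info takes no time and is no camera call.
- r.close_job(): hands the job in; it is judged then, once.
The state is a dict: "time_s": time; "joints": joint angles; "qd": joint speeds; "joint_torque": joint torques, N m; "tcp_pos": TCP position; "eef_rot": TCP orientation; "contact_force": force on the tool from outside, world axes, zero at the start; "moment": the same for the moment, N m; "gripper_width": finger opening in m; "gripper_force": force on a finger pad.
Only numpy, scipy, OpenCV 4.12 (cv2) and the standard library are available. Lean on these libraries where they do the work, as an engineer would, in place of code of your own. Each camera call takes 0.05 s, during which the arm holds its last target. There are 200 camera calls.

## Working session

There is one attempt and no reset: what is moved stays moved. The work goes in short steps, Python scripts to look and compute and a tool call to move; the robot and the scene stay as the last step left them, time stands still between calls to the robot, and variables do not carry over. Pictures are saved under pics/ and viewed, at most 10 in all, crops included, and the job is handed in when it is done.

Besides the shell and the picture viewer there is one more tool, called after ">>>" as name(argument=value, ...) on one line, values as JSON. jog_arm: Moves the arm, as the interface text tells. Its arguments: {"type":"object","properties":{"deltas":{"type":"array"},"force":{"type":"number"}},"required":["deltas"]}

```bash
mkdir -p pics
cat > h.py <<'E'
import numpy as np, cv2
from plant import r
def cam(n):
    c=r.camera_info(n); V=np.array(c["view"]); return c,V
def proj(n,P):
    c,V=cam(n); P=np.atleast_2d(P); q=P@V[:3,:3].T+V[:3,3]
    return np.c_[c["cx"]+c["fx"]*q[:,0]/-q[:,2], c["cy"]+c["fy"]*-q[:,1]/-q[:,2]]
def ray(n,u,v):
    c,V=cam(n); d=np.array([(u-c["cx"])/c["fx"],-(v-c["cy"])/c["fy"],-1.]); R=V[:3,:3]
    return -R.T@V[:3,3], R.T@d
def plane(n,u,v,z):
    o,d=ray(n,u,v); return o+d*(z-o[2])/d[2]
E
python3 - <<'E'
from h import *
for n in("side","top"):
    cv2.imwrite(f"pics/{n}0.png",r.capture(n)); c,V=cam(n); print({k:c[k] for k in c if k!="view"}); print(-V[:3,:3].T@V[:3,3], V[2,:3])
s=r.get_state(); print(s)
E
```

```text
{'fx': 569.4973107500439, 'fy': 569.4973107500439, 'cx': 320.50531909325974, 'cy': 244.71717159405566}
[ 0.29196133 -0.38725171  0.65653104] [-0.16601105 -0.75967813  0.62875232]
{'fx': 553.6670672231636, 'fy': 553.6670672231636, 'cx': 324.94693001536626, 'cy': 240.8051623170455}
[0.27503867 0.26011344 0.95908487] [-0.13868311  0.01146508  0.99027044]
{'time_s': 0.1, 'joints': array([ 8.72082197e+01,  2.05855593e+01,  6.38983382e-01, -1.90625339e-02,
       -7.01363253e+01, -1.65100949e+01]), 'qd': array([0.04861707, 0.01213067, 0.09252024, 0.04720169, 0.04970738,
       0.1233635 ]), 'joint_torque': array([-1.30399680e-03, -5.84166312e+01,  2.93749040e+01,  7.01554477e+00,
        1.01232881e-02, -4.22094922e-05]), 'tcp_pos': array([0.22296221, 0.63666983, 0.24473189]), 'eef_rot': array([ 1.79915424e+02, -6.37930695e-03, -1.93083607e+01]), 'contact_force': array([-0.22344715,  0.62465765,  0.00588468]), 'moment': array([-0.06501836,  0.04217639, -0.0031679 ]), 'gripper_force': 0.0, 'gripper_width': 0.0874204113471791}
```

View pics/side0.png

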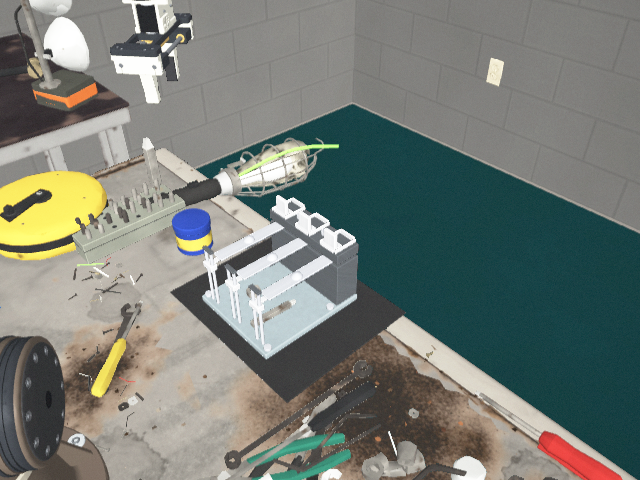

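View pics/top0.png

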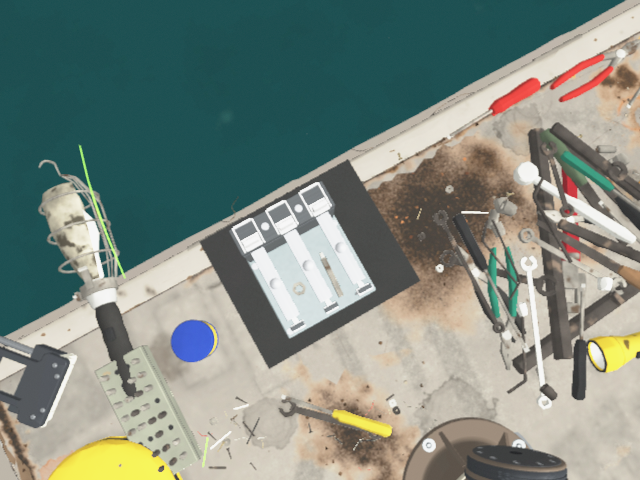

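The side view shows the bank near (290,270), with tell-tales at (210,265), (233,280) and (258,300) and tags at (290,205), (313,222) and (338,240). The top view shows it near (305,265), with tags at (247,235), (280,215) and (315,197). I'll zoom in for precise features.

Run:
```python
from h import *
a=cv2.imread("pics/top0.png")[170:350,200:400]; b=cv2.imread("pics/side0.png")[180:370,190:390]
cv2.imwrite("pics/topz.png",cv2.resize(a,None,fx=3.3,fy=3.3,interpolation=cv2.INTER_CUBIC))
cv2.imwrite("pics/sidez.png",cv2.resize(b,None,fx=3,fy=3,interpolation=cv2.INTER_CUBIC))
V=cam("top")[1]; print(V.round(3)); print(proj("top",[[0,0,0],[.3,.3,0]]))
```

```text
[[ 0.012 -1.     0.013  0.244]
 [ 0.99   0.014  0.139 -0.409]
 [-0.139  0.011  0.99  -0.915]
 [ 0.     0.     0.     1.   ]]
[[472.58483325 488.33587899]
 [294.53034962 303.31477249]]
```

View pics/topz.png

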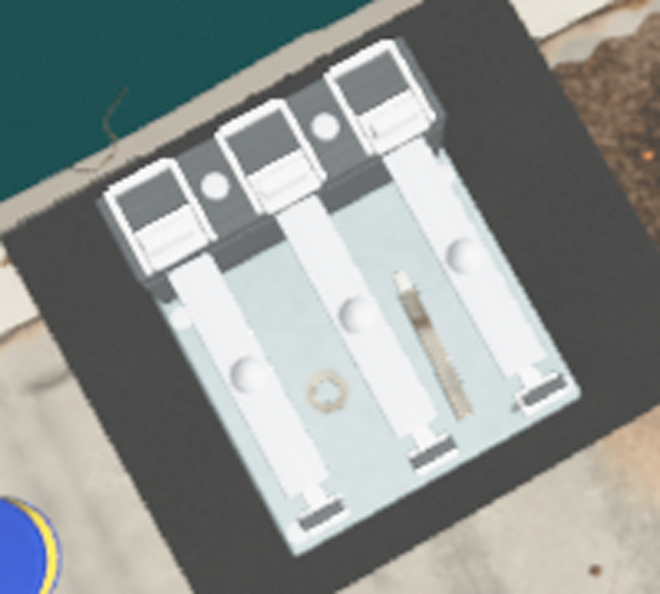

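View pics/sidez.png

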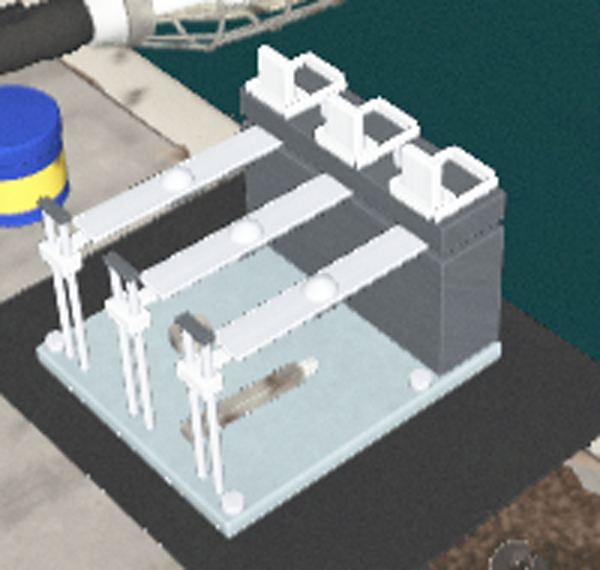

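The top zoom shows domes at (250,375), (358,315) and (465,256); the side zoom shows them at (178,180), (247,233) and (321,289). Tag tabs and tell-tales can also be seen in both. Next I triangulate.

```bash
cat > loc.py <<'E'
from h import *
T=np.array([[250,375],[358,315],[465,256]])/3.3+[200,170]
S=np.array([[178,180],[247,233],[321,289]])/3+[190,180]
D=[]
for t,s in zip(T,S):
    o,d=ray("top",*t); p,e=ray("side",*s)
    k=np.linalg.lstsq(np.c_[d,-e],p-o,rcond=None)[0]; a,b=o+k[0]*d,p+k[1]*e
    D.append((a+b)/2); print("dome",D[-1].round(4),"gap",np.linalg.norm(a-b).round(4))
D=np.array(D)
print("spacing",np.linalg.norm(np.diff(D,axis=0),axis=1))
Y=(D[0]-D[2])[:2]; Y/=np.linalg.norm(Y); X=np.array([Y[1],-Y[0]]); print("yaw",np.degrees(np.arctan2(X[1],X[0])))
z0=D[:,2].mean()-.101; print("z0",z0)
O=D[:,:2].mean(0)+X*.010   # dome at bank x=-10
def w(x,y,z): return np.r_[O+X*x+Y*y,z0+z]
if __name__=="__main__":
    print("origin",O,"X",X,"Y",Y)
    P=[w(-.095,.085,.012),w(-.095,-.085,.012),w(-.07,58e-3,.0955),w(-.07,-58e-3,.0955),w(.05,.085,.115)]
    print(((proj("top",P)-[200,170])*3.3).round(), ((proj("side",P)-[190,180])*3).round())
    for t in [(545,113),(485,182)]: pass
    for v in [(177,243),(290,184),(397,124)]:  # tab top centre in top zoom
        q=plane("top",*(np.array(v)/3.3+[200,170]),z0+.144); print("tab top bank xy",(q[:2]-O)@X,(q[:2]-O)@Y)
    print("radius",np.linalg.norm(D[:,:2],axis=1))
E
python3 loc.py
```

```text
dome [0.3301 0.3258 0.0963] gap 0.0051
dome [0.3591 0.2753 0.096 ] gap 0.005
dome [0.3879 0.2248 0.0965] gap 0.0049
spacing [0.05820264 0.05814951]
yaw 29.80430506929637
z0 -0.0047327326136746145
origin [0.36770555 0.28026494] X [0.86772811 0.49703916] Y [-0.49703916  0.86772811]
[[296. 551.]
 [583. 390.]
 [312. 482.]
 [526. 362.]
 [136. 283.]] [[ 31. 352.]
 [224. 533.]
 [ 80. 239.]
 [219. 357.]
 [230.  93.]]
tab top bank xy 0.05230460189403865 0.05839643951700388
tab top bank xy 0.05133200988483681 0.0008216327654451995
tab top bank xy 0.05208210178595464 -0.05520097548406167
radius [0.4637524  0.45250953 0.44833294]
```

>>> jog_arm(deltas=[[[-1,1.35,-3.9,0,0.107],[-1,1.35,-3.9,0,0.107],[-1,1.35,-3.9,0,0.107],[-1,1.35,-3.9,0,0.107],[-1,1.35,-3.9,0,0.107],[-1,1.35,-3.9,0,0.107],[-1,1.3,-3.9,0,0.107],[-1,1.3,-3.8,0,0.108]]], force=20)

```text
time_s: 1.1
tcp_pos: [0.3302, 0.3245, 0.2454]
eef_rot: [180.0, 0.0, 30.0]
contact_force: [0.3, 0.0, 0.8]
gripper_width: 0.0131
gripper_force: 0.0
```

Run:
```python
from loc import *
for t,s in zip(T,S): print(plane("top",*t,.1),plane("side",*s,.1))
# base corners + far: fit check on z=.012
for n,c,o,k in [("top",[(297,553),(580,397)],(200,170),3.3),("side",[(38,350),(228,537)],(190,180),3)]:
    q=[plane(n,*(np.array(v)/k+o),.012 if n=="top" else .012)[:2] for v in c]; print(n,np.array(q),(np.mean(q,0)+X*.095))
print(r.get_state()["tcp_pos"],r.get_state()["eef_rot"],r.get_state()["contact_force"])
```

```text
dome [0.3301 0.3258 0.0963] gap 0.0051
dome [0.3591 0.2753 0.096 ] gap 0.005
dome [0.3879 0.2248 0.0965] gap 0.0049
spacing [0.05820264 0.05814951]
yaw 29.80430506929637
z0 -0.0047327326136746145
[0.32730658 0.32549234 0.1       ] [0.33234497 0.32123289 0.1       ]
[0.35624485 0.27530949 0.1       ] [0.36110413 0.27075073 0.1       ]
[0.38500987 0.22505689 0.1       ] [0.38975355 0.22125384 0.1       ]
top [[0.242223   0.30597844]
 [0.32354948 0.16129745]] [0.36532041 0.28085666]
side [[0.24713438 0.30277209]
 [0.32881371 0.15272642]] [0.37040822 0.27496797]
[0.3301822  0.32450508 0.24538718] [1.79993355e+02 1.83033824e-02 3.00140419e+01] [0.26095618 0.0477442  0.80984596]
```

>>> jog_arm(deltas=[[[-1,0,0,-3,0],[-1,0,-0.1,-3,0],[-1,0,0,-3,0],[-1,0,0,-2,0],[-1,0,0,0,0]]])

```text
time_s: 1.72
tcp_pos: [0.3296, 0.3239, 0.1342]
eef_rot: [179.9, 0.2, 29.8]
contact_force: [-0.5, 0.5, 0.1]
gripper_width: 0.0003
gripper_force: 0.0
```

Run:
```python
from h import *
a=r.capture("side"); b=r.capture("top")
cv2.imwrite("pics/c1.png",np.hstack([cv2.resize(a[130:330,190:390],(400,400)),cv2.resize(b[170:370,200:400],(400,400))]))
print(r.get_state()["contact_force"],r.get_state()["tcp_pos"])
```

```text
[ 0.72203386  0.4452048  -0.0251453 ] [0.33023437 0.32525058 0.13602476]
```

View pics/c1.png

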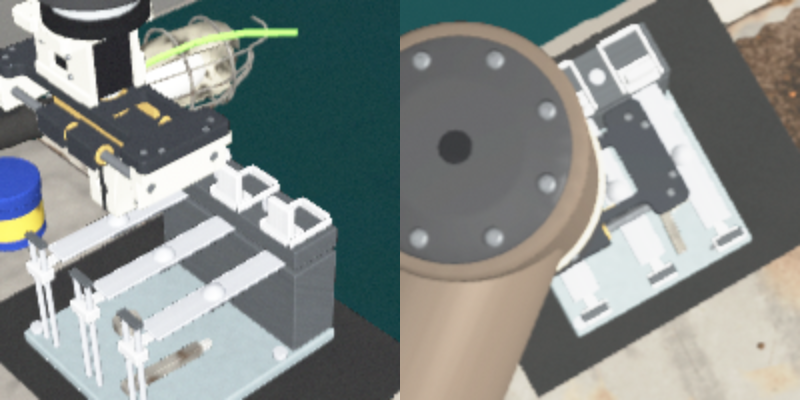

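The left panel shows closed fingertips at about (120,215), right over dome 1; the right panel shows the jaw aligned with the leaves, and the arm hides the rest. I press in small steps.

>>> jog_arm(deltas=[[[-1,0,0,-0.7,0],[-1,0,0,-0.5,0],[-1,0,0,-0.3,0],[-1,0,0,-0.2,0],[-1,0,0,0,0]]])

```text
time_s: 2.45
tcp_pos: [0.33, 0.3252, 0.1188]
eef_rot: [-180.0, -0.0, 29.8]
contact_force: [-3.0, -1.1, 6.5]
gripper_width: 0.0005
gripper_force: 3.2
```

>>> jog_arm(deltas=[[[-1,0,0,0,0]]])

```text
time_s: 2.58
tcp_pos: [0.33, 0.3252, 0.1189]
eef_rot: [-180.0, -0.0, 29.8]
contact_force: [-3.0, -0.9, 6.5]
gripper_width: 0.0002
gripper_force: 3.1
```

Run:
```python
from h import *
for i in range(3):
    r.capture("side"); s=r.get_state(); print(s["contact_force"].round(2),s["tcp_pos"].round(4))
```

```text
[-2.71 -0.36  6.99] [0.33   0.3252 0.119 ]
[-3.6  -0.23  6.78] [0.33   0.3252 0.1189]
[-3.1  -0.16  6.91] [0.33   0.3252 0.119 ]
```

>>> jog_arm(deltas=[[[-1,0,0,-0.1,0],[-1,0,0,0,0],[-1,0,0,0,0],[-1,0,0,0,0],[-1,0,0,0,0],[-1,0,0,0,0],[-1,0,0,0,0],[-1,0,0,0,0]]])

```text
time_s: 3.72
tcp_pos: [0.33, 0.3252, 0.1181]
eef_rot: [-180.0, -0.0, 29.8]
contact_force: [-3.7, -1.2, 7.3]
gripper_width: 0.0006
gripper_force: 3.6
```

>>> jog_arm(deltas=[[[-1,0,0,1,0],[-1,0,0,3,0],[-1,1.5,-2.6,0.5,0],[-1,1.4,-2.5,0,0],[-1,0,0,-2.0,0],[-1,0,0,-1.5,0],[-1,0,0,0,0]]])

```text
time_s: 4.6
tcp_pos: [0.3587, 0.2732, 0.127]
eef_rot: [179.9, 0.1, 29.8]
contact_force: [0.1, -0.4, 0.2]
gripper_width: 0.0002
gripper_force: 0.0
```

Run:
```python
from h import *
a=r.capture("side")
cv2.imwrite("pics/c2.png",cv2.resize(a[150:340,190:390],(600,570),interpolation=cv2.INTER_CUBIC))
print(r.get_state()["contact_force"],r.get_state()["tcp_pos"])
```

```text
[-1.28761654 -0.23216879 -0.41274892] [0.35906383 0.27377726 0.12770977]
```

View pics/c2.png

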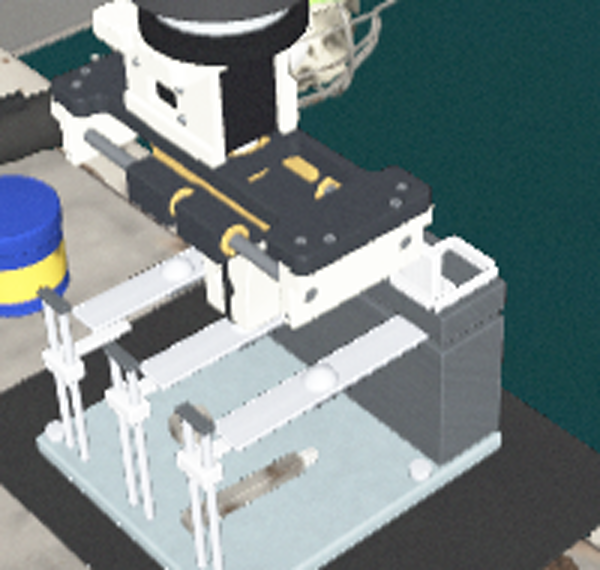

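Tell-tale 1's carriage has dropped from about y=348 to y=370 at (62,370), a modest drop, so leaf 1 is probably sound. The fingers stand above dome 2 at about (250,320).

>>> jog_arm(deltas=[[[-1,0,0,-0.3,0],[-1,0,0,-0.3,0],[-1,0,0,-0.2,0],[-1,0,0,0,0]]])

```text
time_s: 5.15
tcp_pos: [0.3592, 0.2744, 0.1199]
eef_rot: [-180.0, -0.0, 29.8]
contact_force: [-1.4, -1.1, 5.7]
gripper_width: 0.0009
gripper_force: 2.6
```

>>> jog_arm(deltas=[[[-1,0,0,-0.1,0],[-1,0,0,-0.1,0],[-1,0,0,0,0],[-1,0,0,0,0],[-1,0,0,0,0]]])

```text
time_s: 5.78
tcp_pos: [0.3592, 0.2744, 0.1181]
eef_rot: [-180.0, -0.0, 29.8]
contact_force: [-3.3, -0.5, 7.7]
gripper_width: 0.0007
gripper_force: 3.5
```

Leaf 2 has the same stiffness as leaf 1, so leaf 3 is probably the tired one. I'll finish the hold, then move to leaf 3.

>>> jog_arm(deltas=[[[-1,0,0,0,0],[-1,0,0,0,0],[-1,0,0,0,0],[-1,0,0,0,0],[-1,0,0,0,0]]])

```text
time_s: 6.4
tcp_pos: [0.3592, 0.2744, 0.1181]
eef_rot: [-180.0, -0.0, 29.8]
contact_force: [-3.1, -1.0, 7.1]
gripper_width: 0.0006
gripper_force: 3.5
```

>>> jog_arm(deltas=[[[-1,0,0,1,0],[-1,0,0,3,0],[-1,1.5,-2.6,0.5,0],[-1,1.4,-2.5,0,0],[-1,0,0,-2.0,0],[-1,0,0,-1.5,0],[-1,0,0,-0.3,0],[-1,0,0,0,0]]])

```text
time_s: 7.4
tcp_pos: [0.3881, 0.2231, 0.1249]
eef_rot: [180.0, 0.0, 29.8]
contact_force: [-0.3, -0.3, 1.3]
gripper_width: 0.0006
gripper_force: 0.3
```

>>> jog_arm(deltas=[[[-1,0,0,-0.2,0],[-1,0,0,-0.2,0],[-1,0,0,-0.2,0],[-1,0,0,0,0]]])

```text
time_s: 7.9
tcp_pos: [0.3881, 0.2232, 0.1186]
eef_rot: [-180.0, -0.0, 29.8]
contact_force: [-1.0, -0.7, 2.9]
gripper_width: 0.0006
gripper_force: 1.5
```

>>> jog_arm(deltas=[[[-1,0,0,-0.2,0],[-1,0,0,-0.2,0],[-1,0,0,-0.2,0],[-1,0,0,-0.2,0],[-1,0,0,0,0]]])

```text
time_s: 8.52
tcp_pos: [0.3884, 0.2234, 0.1107]
eef_rot: [-180.0, -0.0, 29.8]
contact_force: [-0.9, -0.4, 5.7]
gripper_width: 0.0005
gripper_force: 3.0
```

>>> jog_arm(deltas=[[[-1,0,0,-0.2,0],[-1,0,0,-0.2,0],[-1,0,0,-0.1,0],[-1,0,0,0,0],[-1,0,0,0,0]]])

```text
time_s: 9.15
tcp_pos: [0.3889, 0.2237, 0.1061]
eef_rot: [-180.0, -0.1, 29.8]
contact_force: [0.3, -1.8, 7.8]
gripper_width: 0.0006
gripper_force: 4.0
```

>>> jog_arm(deltas=[[[-1,0,0,0,0],[-1,0,0,0,0],[-1,0,0,0,0],[-1,0,0,0,0],[-1,0,0,0,0],[-1,0,0,0,0],[-1,0,0,0,0]]])

```text
time_s: 10.02
tcp_pos: [0.3889, 0.2237, 0.1061]
eef_rot: [-180.0, -0.1, 29.8]
contact_force: [-0.4, -1.1, 8.3]
gripper_width: -0.0
gripper_force: 4.0
```

>>> jog_arm(deltas=[[[-1,0,0,1,0],[-1,0,0,2,0],[-1,0,0,2,0],[-1,0,0,2,0],[-1,0,0,1.0,0],[-1,0,0,0,0]]])

```text
time_s: 10.78
tcp_pos: [0.3881, 0.2232, 0.1859]
eef_rot: [-180.0, -0.1, 29.8]
contact_force: [-0.1, -0.2, -0.4]
gripper_width: 0.0004
gripper_force: 0.0
```

Run:
```python
from h import *
a=r.capture("side")
cv2.imwrite("pics/c3.png",cv2.resize(a[150:340,190:390],(600,570),interpolation=cv2.INTER_CUBIC))
print(r.get_state()["contact_force"],r.get_state()["tcp_pos"])
```

```text
[-0.68336631  0.53108909 -0.51527758] [0.3878577  0.22290334 0.18523229]
```

View pics/c3.png

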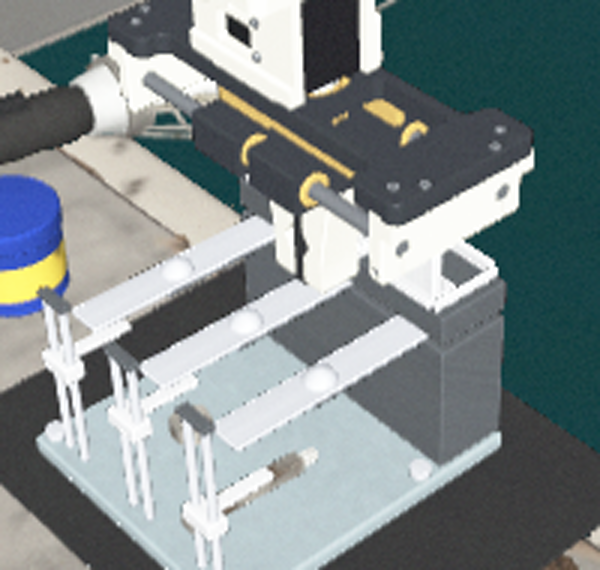

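Leaf 3's tell-tale stands far lower, at (205,520), than 1 at (62,370) and 2 at (130,425), and all leaves have sprung back. I push tag 3 along bank +x = (0.868, 0.497).

>>> jog_arm(deltas=[[[-1,0,0,-2,0],[-1,0,0,-1.9,0],[-1,1.3,0.75,0,0],[-1,1.3,0.75,0,0],[-1,0.87,0.5,0,0],[-1,0,0,0,0]]])

```text
time_s: 11.58
tcp_pos: [0.4236, 0.2436, 0.1466]
eef_rot: [180.0, -0.0, 29.8]
contact_force: [-0.4, -0.8, -0.0]
gripper_width: 0.0003
gripper_force: 0.0
```

>>> jog_arm(deltas=[[[-1,0.43,0.25,0,0],[-1,0.43,0.25,0,0],[-1,0.43,0.25,0,0],[-1,0,0,0,0]]])

```text
time_s: 12.08
tcp_pos: [0.4359, 0.2507, 0.1465]
eef_rot: [180.0, 0.0, 29.8]
contact_force: [0.1, -0.4, -0.2]
gripper_width: -0.0001
gripper_force: 0.0
```

>>> jog_arm(deltas=[[[-1,0.43,0.25,0,0],[-1,0.26,0.15,0,0],[-1,0,0,0,0]]])

```text
time_s: 12.45
tcp_pos: [0.4428, 0.2546, 0.1465]
eef_rot: [180.0, 0.0, 29.8]
contact_force: [-0.8, -0.6, -0.0]
gripper_width: 0.0008
gripper_force: 0.4
```

>>> jog_arm(deltas=[[[-1,0.43,0.25,0,0],[-1,0.43,0.25,0,0],[-1,0,0,0,0]]])

```text
time_s: 12.82
tcp_pos: [0.4517, 0.2599, 0.1465]
eef_rot: [180.0, -0.0, 29.8]
contact_force: [-0.4, -0.2, -1.1]
gripper_width: 0.001
gripper_force: 0.2
```

Run:
```python
from h import *
a=r.capture("side"); b=r.capture("top")
cv2.imwrite("pics/c4.png",np.hstack([cv2.resize(a[170:300,240:370],(400,400),interpolation=cv2.INTER_CUBIC),cv2.resize(b[170:300,230:360],(400,400),interpolation=cv2.INTER_CUBIC)]))
print(r.get_state()["contact_force"],r.get_state()["tcp_pos"])
```

```text
[0.22157556 0.05259268 0.1629638 ] [0.4516757  0.25998276 0.14666844]
```

View pics/c4.png

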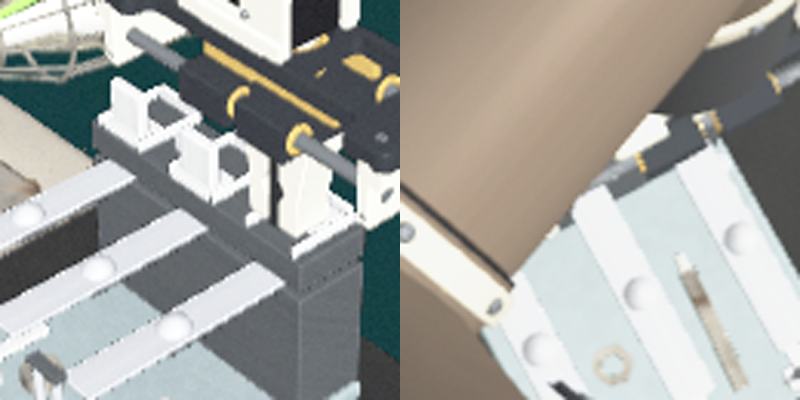

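The left panel shows the fingers behind tag 3's base front edge at (320,240), with the tab hidden, so the tag is moving back; tags 1 and 2 are still at the front. I continue to the stop.

>>> jog_arm(deltas=[[[-1,0.43,0.25,0,0],[-1,0.26,0.15,0,0]]])

```text
time_s: 13.18
tcp_pos: [0.4553, 0.2615, 0.1459]
eef_rot: [180.0, 0.4, 29.8]
contact_force: [-20.7, -5.1, 13.6]
gripper_width: 0.0008
gripper_force: 10.5
```

>>> jog_arm(deltas=[[[-1,0.26,0.15,0,0],[-1,0.17,0.1,0,0]]])

```text
time_s: 13.42
tcp_pos: [0.456, 0.2614, 0.1452]
eef_rot: [179.9, 0.9, 29.7]
contact_force: [-34.7, -9.3, 25.8]
gripper_width: 0.0002
gripper_force: 18.1
```

Hard stop reached. I back off and rise.

>>> jog_arm(deltas=[[[-1,-0.87,-0.5,0,0],[-1,-1.3,-0.75,0,0],[-1,-0.87,-0.5,0,0],[-1,0,0,3,0],[-1,0,0,5,0],[-1,-0.5,-3,5,0],[-1,-2,-5,0,0],[-1,-2,-5,0,0]]])

```text
time_s: 14.42
tcp_pos: [0.3864, 0.1175, 0.2771]
eef_rot: [-180.0, -0.1, 29.8]
contact_force: [0.9, 0.3, 0.6]
gripper_width: 0.0002
gripper_force: 0.0
```

>>> jog_arm(deltas=[[[-1,-2,-5,0,0],[-1,-2,-5,0,0],[-1,0,-3,0,0],[-1,0,0,0,0],[-1,0,0,0,0]]])

```text
time_s: 15.05
tcp_pos: [0.3471, -0.0113, 0.2767]
eef_rot: [-180.0, -0.1, 29.8]
contact_force: [-0.9, -0.0, 0.4]
gripper_width: 0.0001
gripper_force: 0.0
```

Run:
```python
from h import *
a=r.capture("side"); b=r.capture("top")
cv2.imwrite("pics/c5.png",np.hstack([cv2.resize(a[180:380,190:390],(400,400),interpolation=cv2.INTER_CUBIC),cv2.resize(b[170:370,200:400],(400,400),interpolation=cv2.INTER_CUBIC)]))
```

```text
(no output)
```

View pics/c5.png

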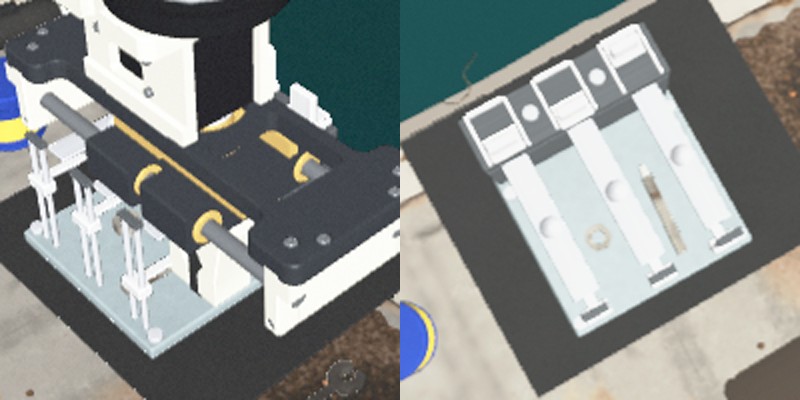

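The top view shows tag 3's tab moved right back, to (622,45). Tags 1 and 2 are still at the front at (500,145) and (570,108), the nut and punch haven't moved, and the robot is clear.

```bash
python3 -c "
from plant import r
print(r.close_job())"
```

```text
the job is handed in; nothing more can be done
None
```

Job handed in, result not reported: all three leaves were pressed at about 8 N, leaf 3 sagged far more than the others, and its tag was pushed to the back stop, with tags 1 and 2, the nut and the punch left as they were in the last picture.

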